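Fasten the hasp of the packed tool chest

TASK

The chest with the blue lid is packed and ready to go: swing its steel hasp over the staple and press it down flat on the lid, so that a padlock could go on. Leave the hasp of the red-lidded chest standing as it is, as that one is still being packed.

Things in the scene. Friction and masses are not known exactly. Their poses are not given: they have to be found in the camera images.
- blue_chest: fixed plywood tool chest, lid painted blue, 260 (x) x 180 (y) x 110 mm. Origin: centre of underside, z up, x from the near lid leaf to the far one (they meet at x=0 and do not open). Hasp at y=0 over the seam: hinge axis along y at x=-4, z=115 mm, fixed plate on the near leaf. Staple on the far leaf: steel loop centred at x=50, y=0, 22 mm long in x, 6 mm in y, top at z=134 mm.
- blue_hasp (a joint): blue chest's hasp strap, rad: 0 flat on the far leaf, staple through its slot (stop); 1.57 upright; more leans to the near side; 2.9 stop. Steel, 46 wide, 4 thick, end 110 mm from the axis, slot 34-74 mm, solid 74-106. Starts at 1.75-2.15. Stiff: stays where left, moves with 1-2 N at its end; push it over from the near side, press flat beyond the staple (upper face then z=116 mm).
- red_chest: fixed plywood tool chest, lid painted red, 260 (x) x 180 (y) x 110 mm. Origin: centre of underside, z up, x from the near lid leaf to the far one (they meet at x=0 and do not open). Hasp at y=0 over the seam: hinge axis along y at x=-4, z=115 mm, fixed plate on the near leaf. Staple on the far leaf: steel loop centred at x=50, y=0, 22 mm long in x, 6 mm in y, top at z=134 mm.
- red_hasp (a joint): red chest's hasp strap, rad: 0 flat on the far leaf, staple through its slot (stop); 1.57 upright; more leans to the near side; 2.9 stop. Steel, 46 wide, 4 thick, end 110 mm from the axis, slot 34-74 mm, solid 74-106. Starts at 1.75-2.15. Stiff: stays where left, moves with 1-2 N at its end; push it over from the near side, press flat beyond the staple (upper face then z=116 mm).

How it is judged:
By the outcome, as a careful person would: the job done as asked, in the order asked, and still so for the second after the job is handed in, with the robot touching nothing.
It also fails if it takes over 32 s, if anything falls off the work surface, if the arm or the gripper's body presses on something with over 40 N, if the wrist force passes 120 N, or if a joint passes its speed limit or range.

ROBOT

A 6-joint arm with a two-finger parallel gripper is mounted at the origin on a cart in front of the work surface, level with it; the furniture and walls round the work are solid. World frame = base frame: x ahead of the robot, y to its left, z up, the work surface at z = 0. Lengths are in m, angles in degrees, forces in N, time in s.
With the tool pointing down it reaches from about 0.3 to 0.75 m from the base axis. Payload 8.5 kg.
Tool frame: the origin (TCP) lies midway between the tips of the shut fingers; the grasp point (between the pads) lies 19 mm behind it (env.grip_depth is the distance from the TCP to the grasp point, in m); x points along the fingers, y is the direction in which the jaws open and shut, and the axes are right-handed (so a half turn about x gives the same grasp; the last joint's range is limited). The gripper opens to 85 mm and grips with 20 to 120 N. Pads are 22 mm wide; open, the fingers measure 114 mm over their backs; the gripper's body (76 mm by 85 mm) begins 54 mm behind the grasp point. The pads swing forward as they close: fully open they stand 13 mm farther back than shut.
Start: joints at [-84.528, 21.807, 74.336, -0, 83.858, -12.336], TCP at [0.168, -0.524, 0.231] pointing down, gripper open.
Joint ranges: [-178.18, 178.18], [-50.72, 133.34], [12.68, 142.11], [-81.47, 261.47], [9.98, 163.14], [-165.26, 165.26]. Speed limits (degrees/s): [136.94, 136.94, 180, 180, 180, 180].

INTERFACE

Orientations are given as a 3x3 rotation matrix whose columns are the frame's x, y, z axes.
In Python, from rig import env gives the robot as it stands.
- The arm moves only by the tool play_rows, never from a script. Its arguments are lists of equal length, an entry for each row: "travel": the shift along the world's x, y, z in cm, a list of three; "rotation": the turn, a rotation vector about the world's x, y, z in rad, a list of three; "claw": the finger opening in cm, from 0 to 8.54. A call has 1 to 12 rows; each row shifts and turns the pose as measured when the row begins; what a row does not reach is not made up. A row lasts 1/12 s, in which the tool goes at most 41.7 mm and 7.16 degrees, less where a joint would pass 70% of its speed; a pose out of reach is approached as far as the arm can. A call is refused whole if a number of a shift passes 4.17 or a number of a turn 0.125, either way. A call with a gripper value outside its range is refused whole. The fingers move at their own pace and stop on an object; "squeeze" is the grip in N (left out, the last holds). Time passes only in rows, so rows that do not move let the fingers close. It gives the time, the measured TCP pose, the force and the opening at its end, in the units of the state.
- env.observe(): the state, without advancing time (a new reading comes with each control period).
- env.get_image(name): name is "side" or "top"; returns the picture (480x640x3 uint8, red, green, blue); there is no depth.
- env.camera_info(name): a dict with "vertical_fov" (degrees; the focal length in pixels is half the picture's height over the tangent of half this angle, whatever the lens; pixels are square), "cx", "cy" (the principal point, pixels), "eye" and "rotation" of the camera in the world. Camera axes: x right, y down, z forward; pixel columns grow to the right and rows downward; lengths in m; the calibration is good to about 2 mm. A picture is of the moment at which its call begins. camera_info takes no time and is no camera call.
- env.close_job(): hands the job in, once; it reports no verdict.
The state is a dict: "time_s": time; "q": joint angles; "qvel": joint speeds; "joint_efforts": joint torques, N m; "position": TCP position; "tool_rot": TCP orientation; "ft_force": force on the tool from outside, world axes, zero at the start; "wrist_torque": the same for the moment, N m; "grip_width": finger opening in m.
Only numpy, scipy, OpenCV 4.12 (cv2) and the standard library are available. Lean on these libraries where they do the work, as an engineer would, in place of code of your own. Each camera call takes 0.05 s, during which the arm holds its last target.

## Working session

There is one attempt and no reset: what is moved stays moved. The work goes in short steps, Python scripts to look and compute and a tool call to move; the robot and the scene stay as the last step left them, time stands still between calls to the robot, and variables do not carry over. Pictures are saved under pics/ and viewed, and the job is handed in when it is done.

Besides the shell and the picture viewer there is one more tool, called as name(argument=value, ...) on one line, values as JSON. play_rows: Moves the arm, as the interface text tells. Its arguments: {"type":"object","properties":{"travel":{"type":"array","items":{"type":"array","items":{"type":"number"}}},"rotation":{"type":"array","items":{"type":"array","items":{"type":"number"}}},"claw":{"type":"array","items":{"type":"number"}},"squeeze":{"type":"number"}},"required":["travel","rotation","claw"]}

```bash
mkdir -p pics; ls; python3 - <<'E'
from rig import env
import cv2
for n in ("side","top"):
    im=env.get_image(n); cv2.imwrite(f"pics/{n}0.png",im[:,:,::-1]); print(n,env.camera_info(n))
print(env.observe())
E
```

```text
pics
side {'vertical_fov': 47.27666988203535, 'cx': 324.1203347435311, 'cy': 236.53032886370883, 'eye': array([0.40000504, 0.62177212, 0.6783221 ]), 'rotation': array([[-0.96579654, -0.18325193,  0.1834551 ],
       [-0.25908641,  0.65319591, -0.7114839 ],
       [ 0.01054868, -0.73467941, -0.67833243]])}
top {'vertical_fov': 42.73578083012541, 'cx': 313.69179921093433, 'cy': 231.4099189012504, 'eye': array([0.46976096, 0.00846731, 1.15250871]), 'rotation': array([[ 0.01359407, -0.9962989 ,  0.08487458],
       [-0.9997534 , -0.01503354, -0.01634388],
       [ 0.01755935, -0.08463147, -0.99625759]])}
{'time_s': 0.1, 'q': array([-8.45279671e+01,  2.18360515e+01,  7.43792597e+01, -1.76260256e-04,
        8.38577962e+01, -1.23383205e+01]), 'qvel': array([-0.03421048, -0.07361289, -0.08641991, -0.01337762,  0.04008914,
        0.01167855]), 'joint_efforts': array([ 4.72787666e-03, -4.49214435e+01, -2.31654489e+01, -2.18857426e-04,
        3.63945161e-03,  6.86213454e-06]), 'position': array([ 0.1681752 , -0.52338153,  0.2307904 ]), 'tool_rot': array([[-1.24720674e-04,  3.05867589e-01, -9.52074053e-01],
       [ 1.26985955e-03, -9.52073244e-01, -3.05867496e-01],
       [-9.99999186e-01, -1.24714833e-03, -2.69665662e-04]]), 'ft_force': array([0.51991524, 1.01795085, 0.11124355]), 'wrist_torque': array([ 0.00905277, -0.00212276,  0.01104223]), 'grip_width': 0.08561591918620061}
```

View pics/side0.png

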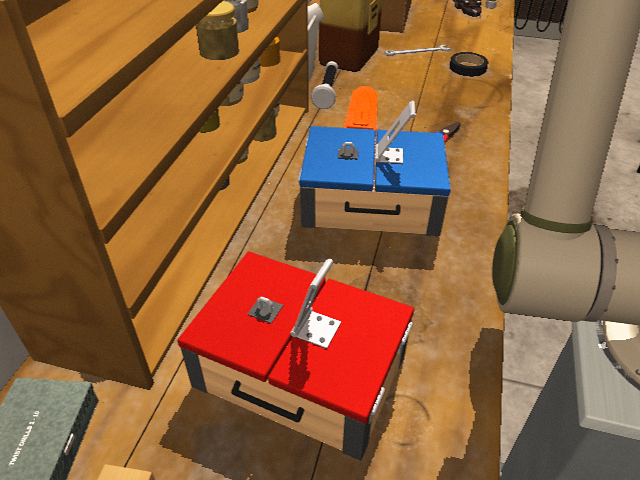

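View pics/top0.png

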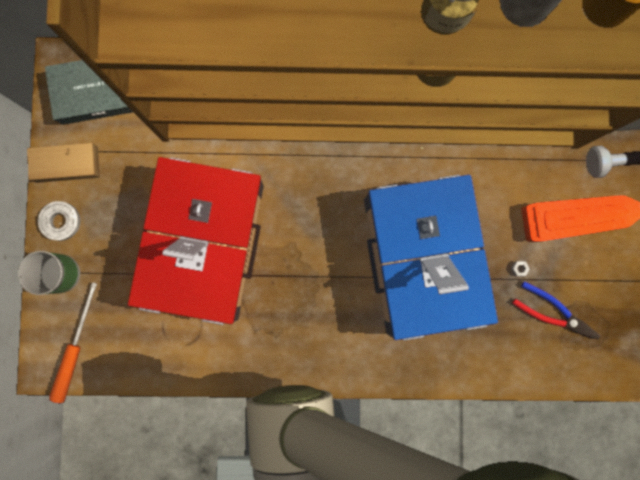

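The blue chest is on the robot's right, with its lid around px (430,257) in the top view. The red chest is at about (197,240), and the shelf unit is on the far side. Next I'll measure the lid.

```bash
cat > h.py <<'E'
import numpy as np,cv2
from rig import env
def ray(n,uv):
    c=env.camera_info(n); f=240/np.tan(np.radians(c['vertical_fov']/2))
    d=c['rotation']@np.array([(uv[0]-c['cx'])/f,(uv[1]-c['cy'])/f,1.]); return c['eye'],d/np.linalg.norm(d)
def onz(n,uv,z):
    e,d=ray(n,uv); return e+d*(z-e[2])/d[2]
def proj(n,p):
    c=env.camera_info(n); f=240/np.tan(np.radians(c['vertical_fov']/2))
    q=c['rotation'].T@(np.array(p)-c['eye']); return np.array([f*q[0]/q[2]+c['cx'],f*q[1]/q[2]+c['cy']])
def tri(a,b):
    (e1,d1),(e2,d2)=ray('top',a),ray('side',b)
    s=np.linalg.lstsq(np.c_[d1,-d2],e2-e1,rcond=None)[0]
    p,q=e1+s[0]*d1,e2+s[1]*d2; return (p+q)/2,np.linalg.norm(p-q)
E
python3 - <<'E'
from h import *
for n in("top","side"):
    im=cv2.imread(f"pics/{n}0.png"); hsv=cv2.cvtColor(im,cv2.COLOR_BGR2HSV)
    m=cv2.inRange(hsv,(100,150,60),(125,255,255))
    cs=cv2.findContours(m,cv2.RETR_EXTERNAL,cv2.CHAIN_APPROX_NONE)[0]
    pts=np.vstack([c for c in cs if cv2.contourArea(c)>800])
    r=cv2.minAreaRect(pts); print(n,r)
    if n=="top":
        P=[onz(n,p,.11) for p in cv2.boxPoints(r)]
        for p in P: print(p.round(4))
        P=np.array(P);print(np.linalg.norm(P-np.roll(P,1,0),axis=1), P.mean(0))
    big=cv2.resize(im[90:240,280:480] if n=="side" else im[160:350,350:520],None,fx=4 if n=="side" else 3,fy=4 if n=="side" else 3,interpolation=cv2.INTER_CUBIC)
    cv2.imwrite(f"pics/{n}0z.png",big)
E
```

```text
top ((432.7973327636719, 256.28375244140625), (150.7538604736328, 104.72215270996094), 80.53767395019531)
[ 0.6305 -0.1023  0.11  ]
[ 0.6634 -0.2809  0.11  ]
[ 0.4093 -0.3209  0.11  ]
[ 0.3783 -0.1456  0.11  ]
[0.25586056 0.18158147 0.25728868 0.17798619] [ 0.52036281 -0.2124284   0.11      ]
side ((376.0024719238281, 159.45933532714844), (149.5770721435547, 62.6378173828125), 3.5035314559936523)
```

View pics/side0z.png

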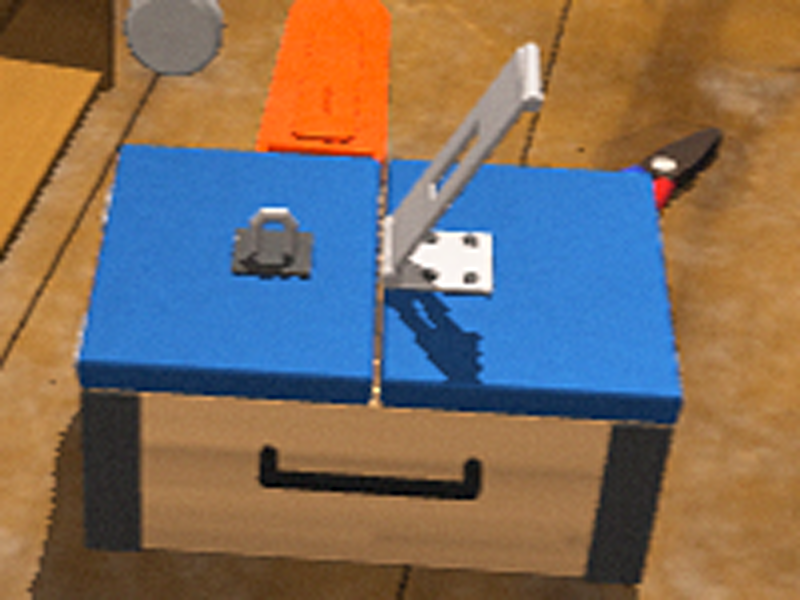

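View pics/top0z.png

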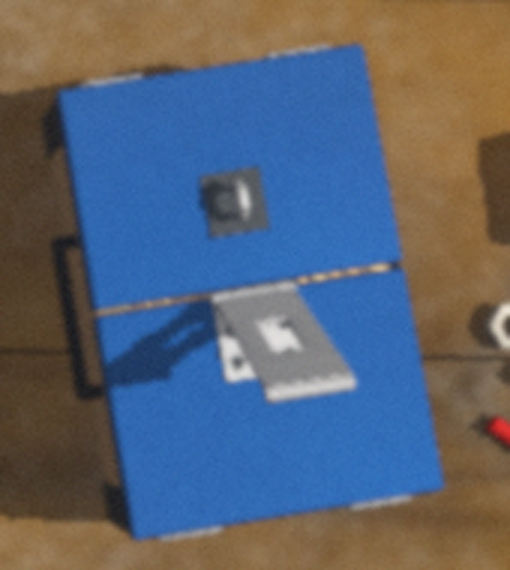

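```bash
python3 - <<'E'
from h import *
C=[(370,190.7),(471.7,175),(497.7,322.7),(394.3,339.3)] # far-left, far-right, near-right, near-left
P=np.array([onz('top',c,.11) for c in C]); print(P.round(4))
ctr=P.mean(0); ax=(P[0]+P[1]-P[2]-P[3])[:2]; yaw=np.arctan2(ax[1],ax[0]); print(ctr,np.degrees(yaw), np.linalg.norm(ax)/2, np.linalg.norm(P[0]-P[1]),np.linalg.norm(P[3]-P[2]))
ay=(P[0]+P[3]-P[1]-P[2])[:2]; print('yaw2',np.degrees(np.arctan2(-ay[0],ay[1])))
S=[(280+118/4,90+146/4),(280+80/4,90+362/4),(280+683/4,90+397/4),(280+645/4,90+172/4)]
Q=np.array([onz('side',c,.11) for c in S]); print('side',Q.round(4),Q.mean(0))
c,s=np.cos(yaw),np.sin(yaw); R=np.array([[c,-s,0],[s,c,0],[0,0,1]]); o=ctr.copy();o[2]=0
W=lambda p:o+R@np.array(p)
print('staple px',proj('top',W([.05,0,.134])),proj('side',W([.05,0,.134])))
print('hinge px',proj('top',W([-.004,0,.115])),proj('side',W([-.004,0,.115])))
for a,b in [((350+268/3,160+400/3),(280+540/4,90+105/4)),((350+355/3,160+382/3),(280+530/4,90+45/4))]:
    p,e=tri(a,b); l=R.T@(p-o); print(p,e,'local',l,np.degrees(np.arctan2(l[2]-.115,l[0]+.004)),np.hypot(l[2]-.115,l[0]+.004))
for t in (1.75,1.95,2.15):
    print(t,[ (proj('top',W([-.004+.11*np.cos(t),y,.115+.11*np.sin(t)])).round(1),proj('side',W([-.004+.11*np.cos(t),y,.115+.11*np.sin(t)])).round(1)) for y in(.023,-.023)])
# shelf front edge
for z in (0,.1,.2,.3,.4): print(z,onz('top',(470,145),z).round(3),onz('top',(470,70),z).round(3))
E
```

```text
[[ 0.6302 -0.1044  0.11  ]
 [ 0.6605 -0.2802  0.11  ]
 [ 0.4081 -0.3224  0.11  ]
 [ 0.3782 -0.1469  0.11  ]]
[ 0.51926985 -0.21348826  0.11      ] 9.522966843924197 0.2556878145597841 0.1783709929324944 0.17797894216400587
yaw2 9.716360146824922
side [[ 0.6632 -0.2723  0.11  ]
 [ 0.6303 -0.1001  0.11  ]
 [ 0.3779 -0.1461  0.11  ]
 [ 0.4124 -0.3197  0.11  ]] [ 0.52096877 -0.20953742  0.11      ]
staple px [431.46058411 226.00589437] [349.4750724 141.5810865]
hinge px [434.45351575 258.36941828] [378.65529866 152.30760108]
[ 0.45795044 -0.20211661  0.20531027] 0.0008196688685163721 local [-0.05859304  0.0213598   0.20531027] 121.15318274233175 0.10552888112343958
[ 0.46833658 -0.24629954  0.20811401] 0.0019368999391903567 local [-0.05565977 -0.02393257  0.20811401] 119.0215704119048 0.10648450888946036
1.75 [(array([437. , 270.5]), array([395.3, 106. ])), (array([466.7, 265.9]), array([395.3,  92.5]))]
1.95 [(array([438.4, 284.3]), array([407.7, 110. ])), (array([468. , 279.7]), array([407.3,  96.4]))]
2.15 [(array([439.1, 296.9]), array([418.8, 116. ])), (array([468.4, 292.3]), array([418. , 102.4]))]
0 [ 0.739 -0.308  0.   ] [ 0.886 -0.309  0.   ]
0.1 [ 0.715 -0.28   0.1  ] [ 0.85  -0.282  0.1  ]
0.2 [ 0.692 -0.253  0.2  ] [ 0.814 -0.254  0.2  ]
0.3 [ 0.669 -0.226  0.3  ] [ 0.778 -0.226  0.3  ]
0.4 [ 0.645 -0.198  0.4  ] [ 0.742 -0.199  0.4  ]
```

Both views put the blue chest centre at about (0.520, -0.2115) with a yaw of 9.6°, and the sizes agree with the given ones. The strap stands at about 2.1 rad with its end at z≈0.207. I'll shut the fingers and move to the near side of the strap.

play_rows(travel=[[2.26,2.67,-0.3],[2.26,2.67,-0.3],[2.26,2.67,-0.3],[2.26,2.67,-0.3],[2.26,2.67,-0.3],[2.26,2.67,-0.3],[2.26,2.67,-0.3],[2.26,2.67,-0.3],[2.26,2.67,-0.3],[2.26,2.67,-0.3],[1.5,1.8,-0.3],[0,0,0]], rotation=[[0,0,-0.03],[0,0,-0.03],[0,0,-0.03],[0,0,-0.03],[0,0,-0.02],[0,0,0],[0,0,0],[0,0,0],[0,0,0],[0,0,0],[0,0,0],[0,0,0]], claw=[0,0,0,0,0,0,0,0,0,0,0,0])

```text
time_s: 1.1
position: [0.4143, -0.2232, 0.1923]
tool_rot: [[-0.004, 0.157, -0.988], [0.008, -0.988, -0.157], [-1.0, -0.008, 0.002]]
ft_force: [-0.8, 0.7, 0.3]
grip_width: 0.0002
```

play_rows(travel=[[1.6,-0.35,0.1],[1.5,0.25,0],[1.5,0.25,0],[1.5,0.25,0],[1.5,0.25,0],[1.2,0.2,0],[0,0,0]], rotation=[[0,0,0],[0,0,0],[0,0,0],[0,0,0],[0,0,0],[0,0,0],[0,0,0]], claw=[0,0,0,0,0,0,0])

```text
time_s: 1.68
position: [0.504, -0.2136, 0.1918]
tool_rot: [[-0.01, 0.159, -0.987], [0.01, -0.987, -0.159], [-1.0, -0.011, 0.008]]
ft_force: [-1.0, 0.7, -0.4]
grip_width: -0.0
```

```bash
python3 - <<'E'
from h import *
for n in ("side","top"):
    im=env.get_image(n)[:,:,::-1]; c=im[60:240,260:500] if n=="side" else im[140:350,330:530]
    cv2.imwrite(f"pics/{n}1.png",cv2.resize(c,None,fx=2.8,fy=2.8,interpolation=cv2.INTER_CUBIC))
y=np.radians(9.6);c,s=np.cos(y),np.sin(y);R=np.array([[c,-s],[s,c]])
p=env.observe()['position'];print(p,R.T@(p[:2]-[.520,-.2115]))
E
```

```text
[ 0.50247487 -0.2137441   0.19185116] [-0.01765395  0.00070997]
```

View pics/side1.png

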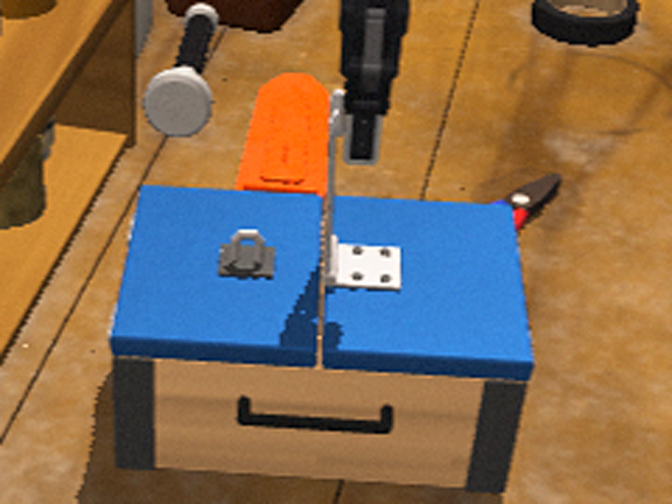

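View pics/top1.png

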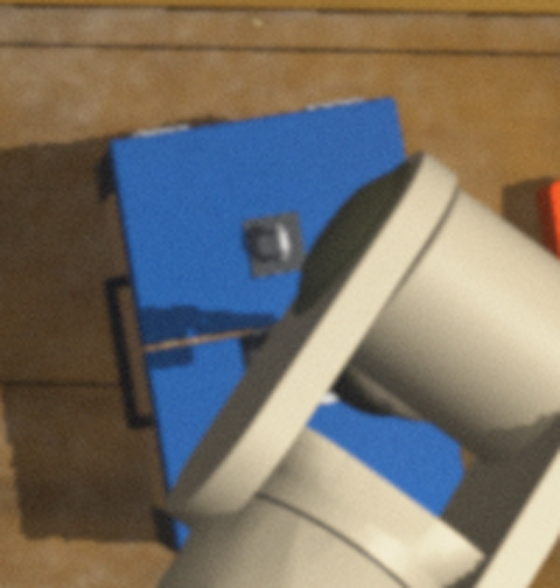

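The strap is now about upright, at px (330,190) in the side crop. The finger is on its near side, and the staple is clear. I'll carry on over the arc.

play_rows(travel=[[1.15,0.2,0],[1.15,0.2,0],[1.0,0.17,-0.3],[1.0,0.17,-0.3],[1.0,0.17,-0.5],[1.0,0.17,-0.5],[0,0,0]], rotation=[[0,0,0],[0,0,0],[0,0,0],[0,0,0],[0,0,0],[0,0,0],[0,0,0]], claw=[0,0,0,0,0,0,0])

```text
time_s: 2.37
position: [0.564, -0.2041, 0.1738]
tool_rot: [[-0.016, 0.154, -0.988], [0.011, -0.988, -0.154], [-1.0, -0.014, 0.014]]
ft_force: [-1.1, 0.2, 0.0]
grip_width: -0.0
```

```bash
python3 - <<'E'
from h import *
for n in ("side",):
    im=env.get_image(n)[:,:,::-1]; c=im[60:240,260:500] if n=="side" else im[140:350,330:530]
    cv2.imwrite(f"pics/{n}2.png",cv2.resize(c,None,fx=2.8,fy=2.8,interpolation=cv2.INTER_CUBIC))
y=np.radians(9.6);c,s=np.cos(y),np.sin(y);R=np.array([[c,-s],[s,c]])
p=env.observe()['position'];print(p,R.T@(p[:2]-[.520,-.2115]))
E
```

```text
[ 0.56341187 -0.20423134  0.17414816] [ 4.40161210e-02 -7.28714985e-05]
```

View pics/side2.png

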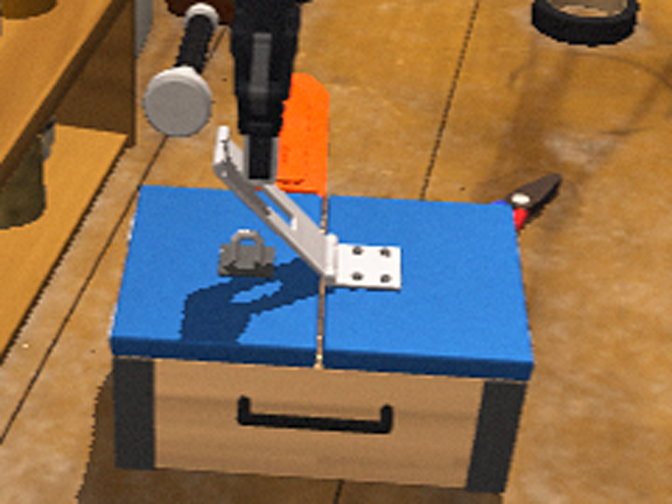

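The strap leans over at about 50°. The fingertip is on its upper face, near the end, at px (260,178). I'll continue down.

play_rows(travel=[[1.0,0.17,-0.7],[1.0,0.17,-0.7],[0.8,0.13,-1.0],[0.8,0.13,-1.0],[0.3,0.05,-0.7],[0.3,0.05,-0.7],[0,0,0]], rotation=[[0,0,0],[0,0,0],[0,-0.007,0],[0,-0.007,0],[0,0,0],[0,0,0],[0,0,0]], claw=[0,0,0,0,0,0,0])

```text
time_s: 3.0
position: [0.6068, -0.1967, 0.1188]
tool_rot: [[-0.009, 0.154, -0.988], [0.011, -0.988, -0.154], [-1.0, -0.013, 0.007]]
ft_force: [-0.4, -0.5, 0.7]
grip_width: -0.0001
```

```bash
python3 - <<'E'
from h import *
for n in ("side",):
    im=env.get_image(n)[:,:,::-1]; c=im[60:240,260:500] if n=="side" else im[140:350,330:530]
    cv2.imwrite(f"pics/{n}3.png",cv2.resize(c,None,fx=2.8,fy=2.8,interpolation=cv2.INTER_CUBIC))
y=np.radians(9.6);c,s=np.cos(y),np.sin(y);R=np.array([[c,-s],[s,c]])
p=env.observe()['position'];print(p,R.T@(p[:2]-[.520,-.2115]))
E
```

```text
[ 0.60706637 -0.1967538   0.11946445] [8.83062978e-02 1.97479766e-05]
```

View pics/side3.png

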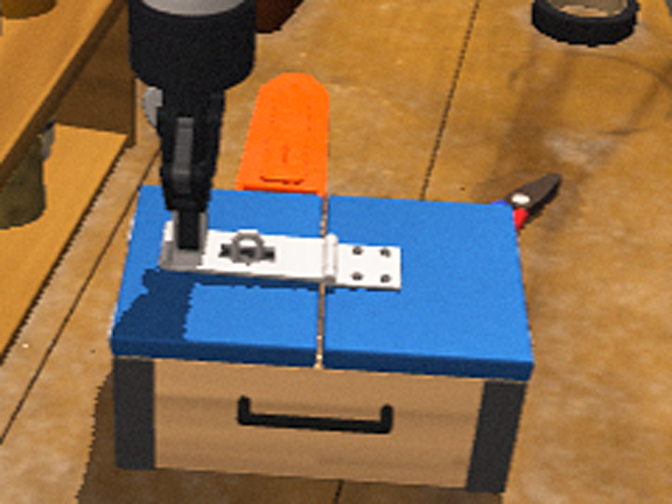

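The strap is nearly flat with the staple through its slot, at px (247,248). Next I'll press gently and watch the force.

play_rows(travel=[[-0.2,0,-0.1],[0,0,-0.2],[0,0,-0.2]], rotation=[[0,0,0],[0,0,0],[0,0,0]], claw=[0,0,0])

```text
time_s: 3.3
position: [0.6059, -0.1969, 0.1156]
tool_rot: [[-0.004, 0.154, -0.988], [0.01, -0.988, -0.154], [-1.0, -0.011, 0.002]]
ft_force: [-8.3, 2.4, 18.9]
grip_width: -0.0001
```

play_rows(travel=[[0,0,-0.25],[0,0,-0.25]], rotation=[[0,0,0],[0,0,0]], claw=[0,0])

```text
time_s: 3.47
position: [0.6059, -0.1969, 0.1157]
tool_rot: [[-0.001, 0.154, -0.988], [0.008, -0.988, -0.154], [-1.0, -0.008, -0.001]]
ft_force: [-7.6, 2.0, 17.0]
grip_width: -0.0
```

It's firmly against the stop: z=0.1157, where 0.116 is expected. I'll lift straight up, then back away along the way I came.

play_rows(travel=[[0,0,0.5],[0,0,2],[0,0,3],[0,0,3],[0,0,3],[-2,-2,1],[-3,-2.5,0],[-3,-2.5,0],[-3,-2.5,0],[-3,-2.5,0],[-3,-2.5,0],[0,0,0]], rotation=[[0,0,0],[0,0,0],[0,0,0],[0,0,0],[0,0,0],[0,0,0],[0,0,0],[0,0,0],[0,0,0],[0,0,0],[0,0,0],[0,0,0]], claw=[0,0,0,0,0,0,0,0,0,0,0,0])

```text
time_s: 4.47
position: [0.43, -0.3444, 0.2526]
tool_rot: [[0.014, 0.161, -0.987], [-0.001, -0.987, -0.161], [-1.0, 0.003, -0.014]]
ft_force: [0.1, -0.5, 0.5]
grip_width: 0.0002
```

```bash
python3 - <<'E'
from h import *
for n in ("side","top"):
    im=env.get_image(n)[:,:,::-1]; cv2.imwrite(f"pics/{n}4.png",im)
    if n=="side": cv2.imwrite("pics/side4z.png",cv2.resize(im[110:200,300:450],None,fx=5,fy=5,interpolation=cv2.INTER_CUBIC))
o=env.observe();print(o['position'],o['ft_force'],np.abs(o['qvel']).max())
y=np.radians(9.6);c,s=np.cos(y),np.sin(y)
for Y in(.023,-.023):
  for x in(.106,):
    for z in(.116,.121,.126):
      p=np.array([.52+c*x-s*Y,-.2115+s*x+c*Y,z]);print(Y,z,(5*(proj('side',p)-[300,110])).round(), proj('top',p).round(1))
E
```

```text
[ 0.43323083 -0.34160368  0.25264958] [ 0.04799655 -0.24430526 -0.22970632] 3.1714581365011436
0.023 0.116 [ 83. 229.] [409.3 196.3]
0.023 0.121 [ 83. 217.] [409.8 195.9]
0.023 0.126 [ 83. 205.] [410.3 195.5]
-0.023 0.116 [ 96. 159.] [435.7 192.3]
-0.023 0.121 [ 96. 147.] [436.4 191.9]
-0.023 0.126 [ 96. 136.] [437.  191.4]
```

View pics/side4z.png

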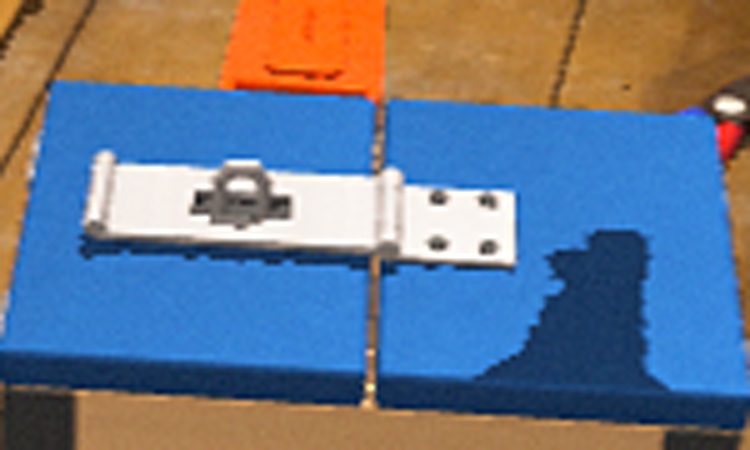

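View pics/side4.png

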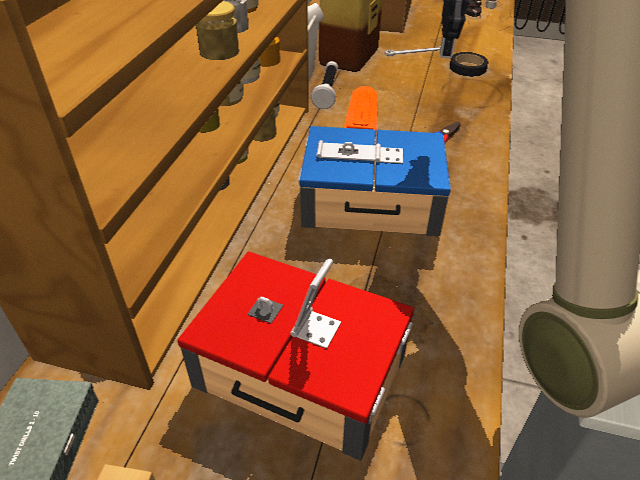

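View pics/top4.png

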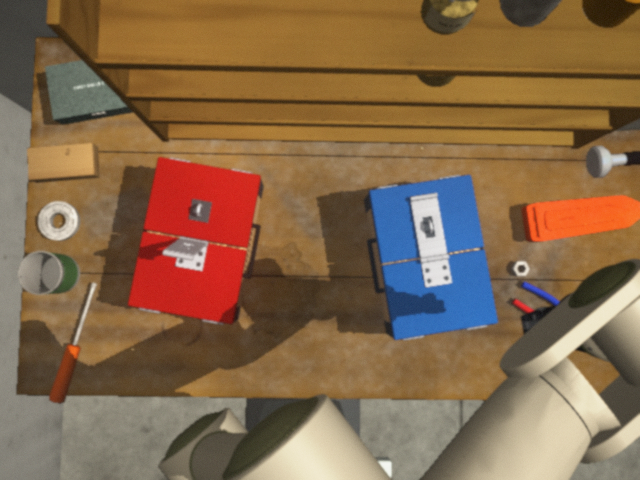

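The blue strap lies flat. Its near end corner is at about (88,232) in the side crop, and (83,229) is predicted for z=116 mm. The staple stands through the slot, the red hasp is unchanged, and the arm is clear of everything.

play_rows(travel=[[0,0,0],[0,0,0]], rotation=[[0,0,0],[0,0,0]], claw=[0,0])

```text
time_s: 4.73
position: [0.4345, -0.3407, 0.253]
tool_rot: [[0.017, 0.165, -0.986], [-0.0, -0.986, -0.165], [-1.0, 0.003, -0.016]]
ft_force: [0.1, 0.8, -0.2]
grip_width: 0.0002
```

```bash
python3 -c "
from rig import env
print(env.close_job(), env.observe()['time_s'])"
```

```text
the job is handed in; nothing more can be done
the job is handed in; nothing more can be done
```

The blue chest's hasp is down flat on the lid with the staple standing through its slot, ready for a padlock. I swung it over from the near side with the shut fingers and pressed it to its stop beyond the staple. The fingertip read z = 115.7 mm (116 expected), at about 17–19 N, the highest force I saw in the readings. I then lifted clear and handed the job in at about 4.7 s.

The last pictures show the strap flat, with its end within a pixel or two of where a flat strap should appear. The red hasp is standing as before and nothing else looks moved. The two cameras placed the blue chest's centre up to 4 mm apart, so I worked from the value between them. No check failed.

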